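# Release the latched key on the bench switch box

### The arm

A 7-joint arm with a two-finger parallel gripper is mounted at the origin on the work surface. World frame = base frame: x ahead of the robot, y to its left, z up, the work surface at z = 0. Lengths are in m, angles in rad, forces in N, time in s.
With the tool pointing down it reaches from about 0.4 to 0.925 m from the base axis. Payload 4.1 kg.
Tool frame: the origin (TCP) lies on the centre line of the jaws, within the pads' length; the fingertips stand 25 mm ahead of it and the grasp point (between the pads) lies 6 mm ahead of it; z points along the fingers, y is the line along which they close (so a half turn about z gives the same grasp; the last joint's range is limited). The gripper opens to 85 mm and grips with 20 to 120 N. Pads are 22 mm wide; open, the fingers measure 114 mm over their backs; the gripper's body (76 mm by 85 mm) begins 54 mm behind the grasp point. The pads swing forward as they close: fully open they stand 13 mm farther back than shut.
Start: joints at [-1.414, 0.398, 0.045, 1.537, -0.019, 1.207, -0.051], TCP at [0.164, 0.629, 0.256] pointing down, gripper open.
Joint ranges: [-2.82, 2.82], [-0.49, 2.23], [-1.37, 1.46], [0, 2.46], [-1.36, 4.5], [0.23, 2], [-2.94, 2.94]. Speed limits (rad/s): [2.57, 2.57, 3.14, 3.14, 3.14, 3.14, 3.14].

### API

Orientations are given as a unit quaternion [w, x, y, z].
In Python, from station import observe, snapshot, calibration, close_job gives the robot as it stands.
- The arm moves only by the tool apply_moves, never from a script. Its argument "series" is a list of rows, each a list of 3 entries, a list of its own where there are three numbers: the finger opening in m, from 0 to 0.0854, then the shift along the tool's x, y, z in m, then the turn, a rotation vector about the tool's x, y, z in degrees. A call has 1 to 20 rows; each row shifts and turns the commanded pose from where the row before left it, along the tool's axes as they then stand; what a row does not reach is not made up. A row lasts 1/8 s, in which the tool goes at most 62.5 mm and 10.7 degrees, less where a joint would pass 70% of its speed; a pose out of reach is approached as far as the arm can. A call is refused whole if a number of a shift passes 0.0625 or a number of a turn 10.7, either way. A call with a gripper value outside its range is refused whole. The fingers move at their own pace and stop on an object; "newtons" is the grip in N (left out, the last holds). Time passes only in rows, so rows that do not move let the fingers close. It gives the time, the measured TCP pose, the force, the opening and the grip force at its end, in the units of the state.
- observe(): the state, without advancing time (a new reading comes with each control period).
- snapshot(name): name is "scene" or "top" or "wrist"; returns (picture, depth): 400x640x3 uint8, blue, green, red; 400x640 float32, m along the optical axis (not along the pixel's ray), 0 where there is no reading.
- calibration(name): a dict with "fovy" (degrees; the focal length in pixels is half the picture's height over the tangent of half this angle, whatever the lens; pixels are square), "cx", "cy" (the principal point, pixels), "R" (3x3) and "t" (3): a world point X has camera coordinates R X + t. Camera axes: x right, y down, z forward; pixel columns grow to the right and rows downward; lengths in m; the calibration is good to about 2 mm. The wrist camera is an equidistant fisheye: a pixel r from the principal point sees the ray r / f radians off the axis. A picture is of the moment at which its call begins: read the wrist's pose just before it. calibration takes no time and is no camera call; for the wrist camera it gives the pose at the moment of the call.
- close_job(): hands the job in; it is judged then, once.
The state is a dict: "time": time; "qpos": joint angles; "qvel": joint speeds; "effort": joint torques, N m; "eef_pos": TCP position; "tool_rot": TCP orientation; "ft_force": force on the tool from outside, world axes, zero at the start; "ft_torque": the same for the moment, N m; "opening": finger opening in m; "gripper_force": force on a finger pad.
Only numpy, scipy, OpenCV 4.12 (cv2) and the standard library are available. Lean on these libraries where they do the work, as an engineer would, in place of code of your own. Each camera call takes 0.05 s, during which the arm holds its last target. There are 200 camera calls.

### The job

One of the four identical push keys on the aluminium switch box has been left latched down. With the fingertips tap all four keys lightly, one after the other from left to right (left as the robot sees it), to find it, and only then press that one fully home and let go so that it springs up. Do not push in any of the other keys, and leave the things lying around where they are: nothing is to be picked up.

Things in the scene. Friction and masses are not known exactly. Their poses are not given: they have to be found in the camera images.
- box: aluminium switch box fixed to the bench, 150 mm deep (x) by 260 wide (y) by 60 tall. Origin: centre of its underside, on the bench; x away from the robot (turned up to 0.35 rad), y to the robot's left, z up. The key row runs along its y, 25 mm nearer the robot than its middle. On the far half of its top: two fixed knobs (28 mm across, 16 tall), the loose knob and the jar
- key_1: grey push key, first from the left (+y end), at x -25, y 63 mm in the box's frame; cap 26 mm (x) by 24 (y), 42 mm between keys' centres. Origin: centre of its flat top, axes as the box's; moves only up and down. Heights of its top over the bench, all four keys alike: up 74 mm; latched down 69.5; fully home, at a hard stop, 67. Exactly one of the four, any of them, starts latched; the others start up
- key_2: grey push key, second from the left, at x -25, y 21 mm in the box's frame; cap 26 mm (x) by 24 (y), 42 mm between keys' centres. Origin: centre of its flat top, axes as the box's; moves only up and down. Push-push latch, all four alike: pressed fully home it clicks over: a key that was up at the start then stays latched at 69.5 mm; a latched key springs all the way up when let go
- key_3: grey push key, third from the left, at x -25, y -21 mm in the box's frame; cap 26 mm (x) by 24 (y), 42 mm between keys' centres. Origin: centre of its flat top, axes as the box's; moves only up and down. Stiffness, all four alike: a key that is up starts to give at about 3 N, has sunk 4 mm at about 6 N and is home at about 8 N; a latched key is solid below about 6 N and is home at about 8 N
- key_4: grey push key, fourth from the left (the right-hand, -y end), at x -25, y -63 mm in the box's frame; cap 26 mm (x) by 24 (y), 42 mm between keys' centres. Origin: centre of its flat top, axes as the box's; moves only up and down. Made just like the others
- loose_knob: loose black instrument knob standing on the box's top, 32 mm across, 18 mm tall. A bystander; origin at the centre of its underside
- jar: small clear screw jar standing on the box's top, 36 mm across, 42 mm tall. A bystander; origin at the centre of its underside
- screwdriver: screwdriver, about 200 mm long and up to 30 mm thick, lying on the bench in front of the box (robot's side), along the box's front edge. A bystander; origin at the centre of its underside, roughly
- phone: black phone lying flat on the bench to the left of the box, 150 x 72 x 9 mm. A bystander; origin at the centre of its underside
- mouse: black computer mouse on the bench to the right of the box, 105 x 60 x 32 mm. A bystander; origin at the centre of its underside
- reel: reel of solder standing flat on the bench behind the box, 60 mm across, 40 mm tall. A bystander; origin at the centre of its underside
- mug: white mug on the bench behind the box, 76 mm across, 85 mm tall. A bystander; origin at the centre of its underside

How it is judged:
On the way, in this order (a step that is already met when the one before it is completed fails the run):
1. key_1, first from the left (+y end), is touched by the fingers (contact force between the fingers and key_1 above 0.3 N).
2. key_2, second from the left, is touched by the fingers (contact force between the fingers and key_2 above 0.3 N).
3. key_3, third from the left, is touched by the fingers (contact force between the fingers and key_3 above 0.3 N).
4. key_4, fourth from the left (the right-hand, -y end), is touched by the fingers (contact force between the fingers and key_4 above 0.3 N).
5. the key that was latched at the start has come up (((distance of key_1 from where it was at the start of the episode above 0.0032 m and z of key_1 in the frame of box above 0.0728 m) or (distance of key_2 from where it was at the start of the episode above 0.0032 m and z of key_2 in the frame of box above 0.0728 m) or (distance of key_3 from where it was at the start of the episode above 0.0032 m and z of key_3 in the frame of box above 0.0728 m) or (distance of key_4 from where it was at the start of the episode above 0.0032 m and z of key_4 in the frame of box above 0.0728 m))), for 0.2 s.
At the end, for the whole second after the job is handed in: All four keys stand up (tops within 1.2 mm of the up height of 74 mm) and at rest, and every bystander is within 20 mm of where it started (z of each of key_1, key_2, key_3, key_4 in the frame of box above 0.0728 m and linear speed of each of key_1, key_2, key_3, key_4 below 0.01 m/s and distance of each of loose_knob, jar, screwdriver, phone, mouse, reel, mug from where it was at the start of the episode below 0.02 m); the robot touches nothing.
It fails at once if a key that was up at the start is pushed in 5.5 mm or more, most of the way to its click (a light tap does not) ((distance of key_1 from where it was at the start of the episode above 0.005 m and z of key_1 in the frame of box below 0.0685 m) or (distance of key_2 from where it was at the start of the episode above 0.005 m and z of key_2 in the frame of box below 0.0685 m) or (distance of key_3 from where it was at the start of the episode above 0.005 m and z of key_3 in the frame of box below 0.0685 m) or (distance of key_4 from where it was at the start of the episode above 0.005 m and z of key_4 in the frame of box below 0.0685 m)).
It fails at once if a bystander is pushed, lifted or carried more than 20 mm (distance of any of loose_knob, jar, screwdriver, phone, mouse, reel, mug from where it was at the start of the episode above 0.02 m).
It also fails if it takes over 50 s, if anything falls off the work surface, if the arm or the gripper's body presses on something with over 40 N, if the wrist force passes 120 N, or if a joint passes its speed limit or range.

## Working session

There is one attempt and no reset: what is moved stays moved. The work goes in short steps, Python scripts to look and compute and a tool call to move; the robot and the scene stay as the last step left them, time stands still between calls to the robot, and variables do not carry over. Pictures are saved under pics/ and viewed, at most 10 in all, crops included, and the job is handed in when it is done.

Besides the shell and the picture viewer there is one more tool, called after "Call:" by a JSON object that holds its "op" and its "data". apply_moves: Moves the arm, as the interface text tells. Its arguments: {"type":"object","properties":{"series":{"type":"array"},"newtons":{"type":"number"}},"required":["series"]}

```bash
mkdir -p pics; cat > h.py <<'E'
import numpy as np, cv2
from station import observe, snapshot, calibration, close_job
def ray(c,u,v):
    f=200/np.tan(np.radians(c["fovy"])/2); R=np.array(c["R"]);t=np.array(c["t"])
    d=np.array([(u-c["cx"])/f,(v-c["cy"])/f,1.]); return -R.T@t, R.T@d
def onz(c,u,v,z):
    o,d=ray(c,u,v); return o+d*(z-o[2])/d[2]
def cloud(c,D):
    f=200/np.tan(np.radians(c["fovy"])/2); v,u=np.mgrid[:400,:640]
    P=np.stack([(u-c["cx"])/f*D,(v-c["cy"])/f*D,D],-1); return (P-np.array(c["t"]))@np.array(c["R"])
E
python3 - <<'E'
from h import *
s=observe(); print({k:np.round(v,4) for k,v in s.items()})
for n in("top","scene"):
    p,d=snapshot(n); c=calibration(n); cv2.imwrite(f"pics/{n}0.png",p); np.savez(f"{n}0.npz",p=p,d=d)
    print(n,c["fovy"],-np.array(c["R"]).T@c["t"],np.array(c["R"])[2])
E
```

```text
{'time': np.float64(0.0), 'qpos': array([-1.414 ,  0.3992,  0.0451,  1.5379, -0.0187,  1.2069, -0.0507]), 'qvel': array([-0.    , -0.0004, -0.0015,  0.0002,  0.0008,  0.0006, -0.0003]), 'effort': array([ 1.00000e-04, -4.75124e+01,  1.36480e+00, -2.54224e+01,
        1.16000e-02,  9.70000e-03, -0.00000e+00]), 'eef_pos': array([0.1643, 0.6283, 0.2553]), 'tool_rot': array([-0.    ,  0.1275,  0.9918, -0.001 ]), 'ft_force': array([ 0.0681, -0.1637,  0.1413]), 'ft_torque': array([-0.013 ,  0.0236,  0.0358]), 'gripper_force': np.float64(0.0), 'opening': np.float64(0.0853)}
top 49.85963759686986 [0.55917494 0.02600544 0.86014599] [ 0.07439924  0.03407056 -0.99664635]
scene 49.55821680382938 [ 0.88706985 -0.43056652  0.70347788] [-0.32354517  0.57158032 -0.75406529]
```

View pics/top0.png

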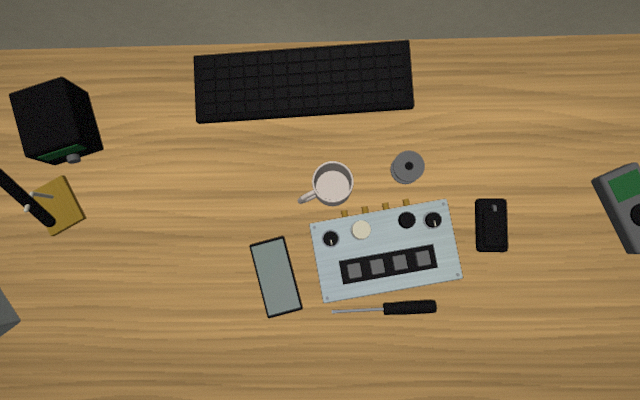

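View pics/scene0.png

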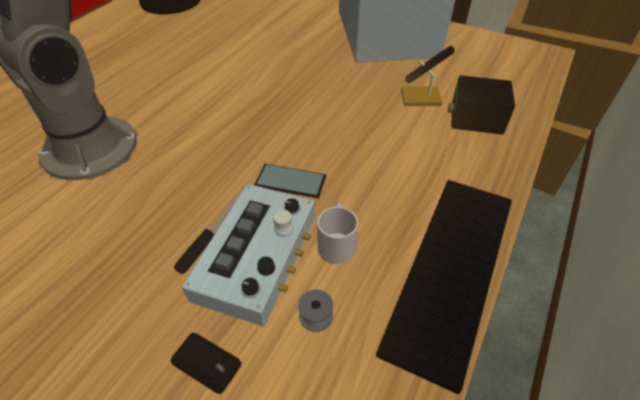

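```bash
python3 - <<'E'
from h import *
z=np.load("top0.npz"); p,d=z["p"],z["d"]; c=calibration("top")
W=cloud(c,d)
hsv=cv2.cvtColor(p,cv2.COLOR_BGR2HSV)
# box: everything 50-68mm high by depth in region
m=((W[...,2]>.045)&(W[...,2]<.1)).astype(np.uint8); m[:190]=0;m[320:]=0;m[:,:300]=0;m[:,:]*=1; m[:,470:]=0
m2=(cv2.inRange(hsv,(80,10,90),(125,120,255))); m2[:190]=0;m2[320:]=0;m2[:,:302]=0;m2[:,470:]=0
cs,_=cv2.findContours(m2,cv2.RETR_EXTERNAL,cv2.CHAIN_APPROX_SIMPLE); k=max(cs,key=cv2.contourArea)
pts=np.array([onz(c,u,v,.06)[:2] for u,v in cv2.convexHull(k)[:,0]])
r=cv2.minAreaRect((pts*1000).astype(np.float32)); print("box",r)
g=cv2.cvtColor(p,cv2.COLOR_BGR2GRAY)
out=[]
for u,v in[(355,270),(377,266),(400,262),(423,258)]:
    w=np.zeros_like(g); w[v-10:v+11,u-10:u+11]=(g[v-10:v+11,u-10:u+11]>65)*255
    n,l,s,ce=cv2.connectedComponentsWithStats(w); i=l[v,u]
    q=onz(c,*ce[i],.074); out.append(q[:2]); print(ce[i],s[i],q,"depth z",np.median(W[...,2][l==i]), np.percentile(W[...,2][l==i],[10,90]))
out=np.array(out); D=out[0]-out[3]; print("pitch",np.linalg.norm(D)/3,"yaw deg",np.degrees(np.arctan2(-D[0],D[1])))
b=cv2.resize(p[190:320,290:480],None,fx=4,fy=4); cv2.imwrite("pics/c1.png",b)
E
```

```text
box ((543.8281860351562, -74.02938842773438), (146.79698181152344, 256.61279296875), 9.698351860046387)
[354.17112299 270.21925134] [347 263  15  16 187] [ 0.50921377 -0.01655994  0.074     ] depth z 0.07522848184078994 [0.07353828 0.07720405]
[376.97849462 266.04301075] [370 259  15  16 186] [ 0.51639079 -0.0577894   0.074     ] depth z 0.07527653308408874 [0.07335903 0.07701759]
[399.72131148 261.86338798] [393 254  15  16 183] [ 0.52355881 -0.09881106  0.074     ] depth z 0.07091819024361072 [0.06882398 0.07256306]
[423.         257.74331551] [416 250  15  16 187] [ 0.53059589 -0.14069694  0.074     ] depth z 0.07524832940058149 [0.07347547 0.07722157]
pitch 0.04198834516043701 yaw deg 9.773078969095721
```

View pics/c1.png

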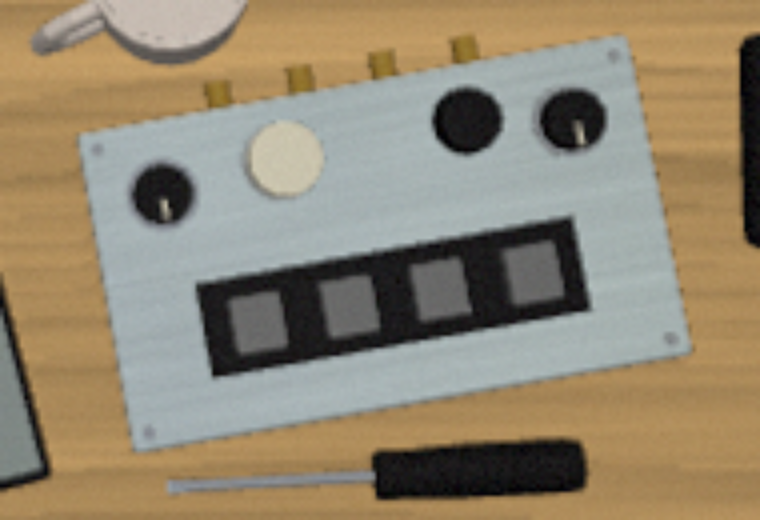

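The top view shows the box yawed by about 9.8°, with keys at pixels (354,270), (377,266), (400,262) and (423,258). Their pitch measures 42.0 mm, which matches the given size. Depth puts key 3 about 4.4 mm lower than the rest, and the taps will confirm that.

Call:
{"op": "apply_moves", "data": {"series": [[0,[0,0,0],[0,0,-8.2]],[0,[0,0,0],[0,0,-8.2]],[0,[0,0,0],[0,0,-8.2]],[0,[-0.0154,-0.0463,0],[0,0,0]],[0,[-0.0154,-0.0463,0],[0,0,0]],[0,[-0.0154,-0.0463,0],[0,0,0]],[0,[-0.0154,-0.0463,0],[0,0,0]],[0,[-0.0154,-0.0463,0],[0,0,0]],[0,[-0.0154,-0.0463,0],[0,0,0]],[0,[-0.0154,-0.0463,0],[0,0,0]],[0,[-0.0154,-0.0463,0],[0,0,0]],[0,[-0.0154,-0.0463,0],[0,0,0]],[0,[-0.0154,-0.0463,0],[0,0,0]],[0,[-0.0154,-0.0463,0],[0,0,0]],[0,[-0.0154,-0.0463,0],[0,0,0]],[0,[-0.0154,-0.0463,0],[0,0,0]],[0,[-0.0154,-0.0463,0],[0,0,0]],[0,[-0.0154,-0.0463,0],[0,0,0]]]}}

```text
time: 2.35
eef_pos: [0.5122, -0.0166, 0.2561]
tool_rot: [-0.0, -0.087, 0.996, 0.0]
ft_force: [1.0, 0.1, 0.0]
opening: 0.0001
gripper_force: 0.0
```

```bash
cat >> h.py <<'E'
from scipy.spatial.transform import Rotation as Ro
K=np.array([[.5092,-.0166],[.5164,-.0578],[.5236,-.0988],[.5306,-.1407]])
def st(k,z=None):
    s=observe(); q=np.array(s["tool_rot"]); R=Ro.from_quat(q[[1,2,3,0]]).as_matrix(); p=np.array(s["eef_pos"])
    g=np.array([*K[k-1],p[2] if z is None else z])
    print("t",s["time"],"p",p.round(4),"tool z",R[:,2].round(4),"ydir",np.degrees(np.arctan2(R[1,1],R[0,1])).round(2),"F",np.round(s["ft_force"],2),"op",s["opening"],"togo tool mm",(R.T@(g-p)*1e3).round(2))
E
python3 -c "
from h import *
st(1,.120)"
```

```text
t 2.35 p [ 0.5122 -0.0166  0.2561] tool z [-2.e-04  4.e-04 -1.e+00] ydir 99.97 F [1.02 0.15 0.03] op 5.2395121631952396e-05 togo tool mm [  2.99   0.44 136.09]
```

Next I'll move down to about 10 mm above key 1.

Call:
{"op": "apply_moves", "data": {"series": [[0,[0.003,0.0004,0.04],[0,0,0]],[0,[0,0,0.04],[0,0,0]],[0,[0,0,0.04],[0,0,0]],[0,[0,0,0.02],[0,0,0]],[0,[0,0,0.006],[0,0,0]],[0,[0,0,0],[0,0,0]],[0,[0,0,0],[0,0,0]]]}}

```text
time: 3.22
eef_pos: [0.5098, -0.0154, 0.1113]
tool_rot: [0.001, -0.087, 0.996, 0.0]
ft_force: [1.1, -0.2, 0.2]
opening: -0.0003
gripper_force: 0.0
```

```bash
python3 -c "
from h import *
st(1,.099)
p,d=snapshot('wrist'); cv2.imwrite('pics/w1.png',p)"
```

```text
t 3.225 p [ 0.5098 -0.0154  0.1113] tool z [ 2.1e-03  5.0e-04 -1.0e+00] ydir 99.95 F [ 1.08 -0.17  0.23] op -0.0002644980693051192 togo tool mm [ 0.82 -1.13 12.3 ]
```

View pics/w1.png

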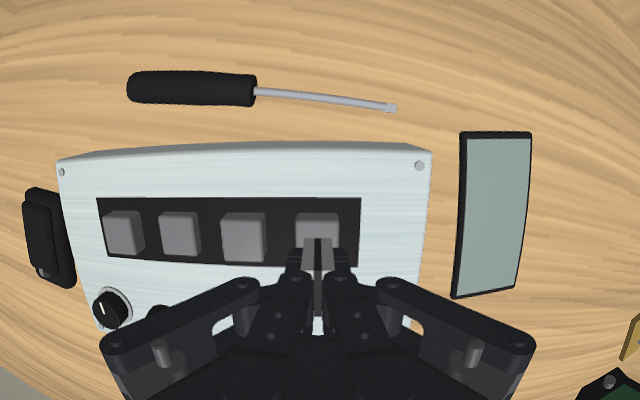

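The wrist view shows the closed fingertips centred over key 1 at about (317,235), with nothing around them. I'll come down slowly from here.

Call:
{"op": "apply_moves", "data": {"series": [[0,[0.0005,-0.001,0.006],[0,0,0]],[0,[0,0,0.004],[0,0,0]],[0,[0,0,0],[0,0,0]],[0,[0,0,0],[0,0,0]]]}}

```text
time: 3.78
eef_pos: [0.5086, -0.0165, 0.1003]
tool_rot: [-0.0, -0.087, 0.996, 0.0]
ft_force: [-0.1, 0.1, -0.1]
opening: 0.0002
gripper_force: 0.0
```

Call:
{"op": "apply_moves", "data": {"series": [[0,[0,0,0.001],[0,0,0]],[0,[0,0,0],[0,0,0]]]}}

```text
time: 4.03
eef_pos: [0.5086, -0.0164, 0.0993]
tool_rot: [-0.0, -0.087, 0.996, 0.0]
ft_force: [0.4, -0.7, 0.1]
opening: -0.0001
gripper_force: 0.0
```

Call:
{"op": "apply_moves", "data": {"series": [[0,[0,0,0.001],[0,0,0]],[0,[0,0,0],[0,0,0]]]}}

```text
time: 4.28
eef_pos: [0.5087, -0.0164, 0.0985]
tool_rot: [0.0, -0.087, 0.996, 0.0]
ft_force: [-0.3, -0.2, 2.1]
opening: 0.0
gripper_force: 1.3
```

Call:
{"op": "apply_moves", "data": {"series": [[0,[0,0,0.001],[0,0,0]],[0,[0,0,0],[0,0,0]]]}}

```text
time: 4.53
eef_pos: [0.5087, -0.0164, 0.0974]
tool_rot: [0.0, -0.087, 0.996, 0.0]
ft_force: [-0.4, 0.8, 3.7]
opening: -0.0001
gripper_force: 1.8
```

Call:
{"op": "apply_moves", "data": {"series": [[0,[0,0,0.001],[0,0,0]],[0,[0,0,0],[0,0,0]]]}}

```text
time: 4.78
eef_pos: [0.5087, -0.0164, 0.0963]
tool_rot: [0.0, -0.087, 0.996, 0.0]
ft_force: [-0.2, -0.2, 4.0]
opening: 0.0002
gripper_force: 2.1
```

Key 1 gives under light force, with its top at TCP z≈0.0988, so it is up. On to key 2.

Call:
{"op": "apply_moves", "data": {"series": [[0,[0,0,-0.012],[0,0,0]],[0,[0,-0.021,0],[0,0,0]],[0,[0,-0.021,0],[0,0,0]],[0,[0,0,0],[0,0,0]],[0,[0,0,0.008],[0,0,0]],[0,[0,0,0],[0,0,0]],[0,[0,0,0.001],[0,0,0]],[0,[0,0,0],[0,0,0]]]}}

```text
time: 5.78
eef_pos: [0.5158, -0.0573, 0.0993]
tool_rot: [-0.0, -0.087, 0.996, 0.0]
ft_force: [-0.1, -0.2, -0.2]
opening: 0.0001
gripper_force: 0.0
```

Call:
{"op": "apply_moves", "data": {"series": [[0,[0,0,0.001],[0,0,0]],[0,[0,0,0],[0,0,0]]]}}

```text
time: 6.02
eef_pos: [0.5159, -0.0575, 0.0985]
tool_rot: [0.0, -0.087, 0.996, 0.0]
ft_force: [-1.1, 0.6, 3.3]
opening: 0.0003
gripper_force: 1.4
```

Call:
{"op": "apply_moves", "data": {"series": [[0,[0,0,0.001],[0,0,0]],[0,[0,0,0],[0,0,0]]]}}

```text
time: 6.28
eef_pos: [0.5159, -0.0575, 0.0974]
tool_rot: [0.0, -0.087, 0.996, 0.0]
ft_force: [-1.6, 1.4, 2.5]
opening: -0.0001
gripper_force: 1.8
```

Key 2 is up as well: same contact height, and it gives. On to key 3.

Call:
{"op": "apply_moves", "data": {"series": [[0,[0,0,-0.012],[0,0,0]],[0,[0,-0.021,0],[0,0,0]],[0,[0,-0.021,0],[0,0,0]],[0,[0,0,0],[0,0,0]],[0,[0,0,0.008],[0,0,0]],[0,[0,0,0.002],[0,0,0]],[0,[0,0,0.001],[0,0,0]],[0,[0,0,0],[0,0,0]]]}}

```text
time: 7.28
eef_pos: [0.5231, -0.0988, 0.0982]
tool_rot: [-0.0, -0.087, 0.996, 0.0]
ft_force: [0.8, -0.0, -0.1]
opening: -0.0001
gripper_force: 0.0
```

Call:
{"op": "apply_moves", "data": {"series": [[0,[0,0,0.001],[0,0,0]],[0,[0,0,0],[0,0,0]]]}}

```text
time: 7.52
eef_pos: [0.5231, -0.0992, 0.0973]
tool_rot: [0.0, -0.087, 0.996, 0.0]
ft_force: [-0.8, 0.9, -0.1]
opening: -0.0001
gripper_force: 0.0
```

Call:
{"op": "apply_moves", "data": {"series": [[0,[0,0,0.001],[0,0,0]],[0,[0,0,0],[0,0,0]]]}}

```text
time: 7.78
eef_pos: [0.5231, -0.0992, 0.0962]
tool_rot: [-0.0, -0.087, 0.996, 0.0]
ft_force: [0.2, -0.2, -0.7]
opening: 0.0
gripper_force: 0.0
```

There is no contact 2.6 mm below the up height, so key 3 is low. I still have to touch it lightly.

Call:
{"op": "apply_moves", "data": {"series": [[0,[0,0,0.001],[0,0,0]],[0,[0,0,0],[0,0,0]]]}}

```text
time: 8.02
eef_pos: [0.5231, -0.0992, 0.0952]
tool_rot: [-0.0, -0.087, 0.996, 0.0]
ft_force: [-0.3, -0.2, 0.2]
opening: 0.0
gripper_force: 0.0
```

Call:
{"op": "apply_moves", "data": {"series": [[0,[0,0,0.0008],[0,0,0]],[0,[0,0,0],[0,0,0]]]}}

```text
time: 8.28
eef_pos: [0.5232, -0.0992, 0.0946]
tool_rot: [0.0, -0.087, 0.996, 0.0]
ft_force: [0.3, -0.3, 0.9]
opening: 0.0
gripper_force: 0.6
```

Call:
{"op": "apply_moves", "data": {"series": [[0,[0,0,0.0005],[0,0,0]],[0,[0,0,0],[0,0,0]]]}}

```text
time: 8.52
eef_pos: [0.5232, -0.0992, 0.0943]
tool_rot: [0.0, -0.087, 0.996, 0.0]
ft_force: [-0.0, 0.6, 4.7]
opening: -0.0
gripper_force: 2.1
```

Key 3 is solid at its latched height, so it is the one. Key 4 still needs its tap.

Call:
{"op": "apply_moves", "data": {"series": [[0,[0,0,-0.015],[0,0,0]],[0,[0,-0.021,0],[0,0,0]],[0,[0,-0.021,0],[0,0,0]],[0,[0,0,0],[0,0,0]],[0,[0,0,0.008],[0,0,0]],[0,[0,0,0.002],[0,0,0]],[0,[0,0,0],[0,0,0]]]}}

```text
time: 9.4
eef_pos: [0.53, -0.1392, 0.0987]
tool_rot: [-0.001, -0.087, 0.996, 0.001]
ft_force: [-0.9, 1.4, 1.7]
opening: 0.0001
gripper_force: 1.2
```

Call:
{"op": "apply_moves", "data": {"series": [[0,[0,0,0.001],[0,0,0]],[0,[0,0,0],[0,0,0]]]}}

```text
time: 9.65
eef_pos: [0.5304, -0.1399, 0.098]
tool_rot: [-0.0, -0.087, 0.996, 0.0]
ft_force: [-1.5, 2.6, 3.3]
opening: 0.0
gripper_force: 1.4
```

Call:
{"op": "apply_moves", "data": {"series": [[0,[0,0,0.0008],[0,0,0]],[0,[0,0,0],[0,0,0]]]}}

```text
time: 9.9
eef_pos: [0.5305, -0.1401, 0.0972]
tool_rot: [0.0, -0.087, 0.996, 0.0]
ft_force: [-1.2, 2.7, 3.5]
opening: -0.0001
gripper_force: 1.9
```

Key 4 is up. I'll go back to key 3 and press it home.

Call:
{"op": "apply_moves", "data": {"series": [[0,[0,0,-0.012],[0,0,0]],[0,[0,0.021,0],[0,0,0]],[0,[0,0.021,0],[0,0,0]],[0,[0,0,0],[0,0,0]],[0,[0,0,0.008],[0,0,0]],[0,[0,0,0.006],[0,0,0]],[0,[0,0,0.001],[0,0,0]],[0,[0,0,0.001],[0,0,0]],[0,[0,0,0.001],[0,0,0]],[0,[0,0,0.001],[0,0,0]],[0,[0,0,0],[0,0,0]]]}}

```text
time: 11.28
eef_pos: [0.523, -0.1005, 0.092]
tool_rot: [-0.0, -0.086, 0.996, -0.0]
ft_force: [-3.2, -1.5, 7.6]
opening: 0.0
gripper_force: 4.2
```

Call:
{"op": "apply_moves", "data": {"series": [[0,[0,0,0.001],[0,0,0]],[0,[0,0,0],[0,0,0]]]}}

```text
time: 11.52
eef_pos: [0.523, -0.1005, 0.0919]
tool_rot: [-0.0, -0.086, 0.996, 0.0]
ft_force: [-5.5, -0.6, 15.2]
opening: 0.0001
gripper_force: 7.8
```

The key is at its hard stop: force rose to 15 N with no further travel. Now I'll release and lift clear.

Call:
{"op": "apply_moves", "data": {"series": [[0,[0,0,-0.002],[0,0,0]],[0,[0,0,-0.004],[0,0,0]],[0,[0,0,-0.01],[0,0,0]],[0,[0,0,-0.04],[0,0,0]],[0,[0,0,-0.05],[0,0,0]],[0,[0,0.06,-0.01],[0,0,0]],[0,[0,0.06,0],[0,0,0]],[0,[0,0.06,0],[0,0,0]],[0,[0,0.06,0],[0,0,0]],[0,[0,0.06,0],[0,0,0]],[0,[0,0.06,0],[0,0,0]],[0,[0,0,0],[0,0,0]],[0,[0,0,0],[0,0,0]]]}}

```text
time: 13.15
eef_pos: [0.4608, 0.2548, 0.2061]
tool_rot: [-0.0, -0.087, 0.996, -0.0]
ft_force: [0.2, -0.5, -0.3]
opening: 0.0001
gripper_force: 0.0
```

```bash
python3 - <<'E'
from h import *
st(3)
p,d=snapshot("top"); W=cloud(calibration("top"),d); cv2.imwrite("pics/top2.png",p)
for u,v in[(354,270),(377,266),(400,262),(423,258)]: print(np.median(W[v-5:v+6,u-5:u+6,2]))
E
```

```text
t 13.15 p [0.4608 0.2548 0.2061] tool z [-3.e-04 -9.e-04 -1.e+00] ydir 99.96 F [ 0.2  -0.52 -0.31] op 8.451854205697536e-05 togo tool mm [-6.7000e-01 -3.5915e+02  3.1000e-01]
0.07526806436946541
0.07497899543027826
0.07529015466028566
0.07530472070839427
```

View pics/top2.png

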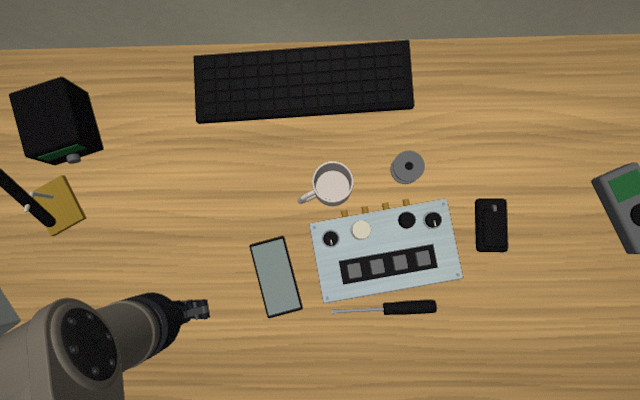

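All four keys now stand at the same up height, with key 3 at (400,262) level with the others. Every bystander is where it started, and the arm is clear at (200,310).

```bash
python3 -c "
from station import close_job
print(close_job())"
```

```text
the job is handed in; nothing more can be done
None
```

Key 3 was the latched one: I tapped all four keys from left to right, pressed key 3 home and let it spring up, and the job is handed in with all four keys up and nothing else moved (the hand-in returned no verdict).

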